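# Slide the stray seed tube home into the slotted rack

### The job

One tall seed tube stands on the shelf outside the slotted rack. Its foot is only a push fit, so do not pinch, lift or tip it: push it gently with the fingertips or the outside of the fingers, low on its body, so that it slides upright over the shelf and in through the open side of the empty bay until it rests against the rack's back rail. Leave it standing there, take the fingers clear, and leave everything else where it stands.

Things in the scene. Friction and masses are not known exactly. Their poses are not given: they have to be found in the camera images.
- tube: The stray seed tube, loose, upright, round, 200 mm tall: dark wooden foot 48 mm across and 34 high, clear body 44 across, pale stopper 47 across from 172 mm up. 0.2 to 0.4 kg. Origin: centre of its underside, z up its length, yaw means nothing. Friction on the shelf 0.45 to 0.75: it tips if pushed more than about 30 mm above the shelf.
- rack: Wooden rack fixed to the shelf, 112 mm high, 262 along its x. Three bays centred at x = -82, 0, +82 mm, floorless (shelf runs through), 66 wide between dividers 16 thick, 100 high, y = -14 to +50; open at the top and on the -y side. Back rail face at y = +24 (0 to 30 mm high, and again above 75). Origin on the shelf at the middle bay's tube axis; a tube goes in along +y.
- home_mark: A flat round paper mark, 38 mm across, stuck on the shelf in the one empty bay. Its centre is where the centre of the tube's underside lies when the tube touches the back rail in mid-bay. Its axes are parallel to the rack's: +y leads into the bay.
- rack_tube_a: A tube like the stray one, standing loose in its bay of the rack. Origin: centre of its underside. To be left alone.
- rack_tube_b: Another such tube in its bay of the rack. Origin: centre of its underside. To be left alone.
- saucer: White ceramic saucer, 110 mm across, 18 mm high. Origin: centre of its underside. To be left alone.
- funnel: Grey plastic funnel standing mouth down, 100 mm across, 105 mm high. Origin: centre of its underside. To be left alone.
- spoon: Bamboo spoon lying flat, 200 mm long along its x axis, under 25 mm high. To be left alone.
- pail: Small steel pail with its lid clipped on, 126 mm across the lid (136 over the clips), 134 mm high. Origin: centre of its underside. To be left alone.
- seed_jar: Glass jar with a steel cap, 56 mm across, 85 mm high. Origin: centre of its underside. To be left alone.
- pot: Small open terracotta pot, 84 mm across, 80 mm high. Origin: centre of its underside. To be left alone.

How it is judged (in metres and radians):
At the end, for the whole second after the job is handed in: The tube stands upright (within 3 degrees) and at rest on the shelf in the empty bay, its axis within 8 mm of touching the back rail and within 12 mm of mid-bay; the two racked tubes are within 15 mm, and all other loose things within 25 mm, of where they began (y of tube in the frame of home_mark between -0.008 and 0.008 m and x of tube in the frame of home_mark between -0.012 and 0.012 m and angle between tube's own z axis and vertical below 0.05 rad and height (world z) of tube below 0.005 m and linear speed of tube below 0.01 m/s and distance of each of rack_tube_a, rack_tube_b from where it was at the start of the episode below 0.015 m and distance of each of saucer, funnel, spoon, pail, seed_jar, pot from where it was at the start of the episode below 0.025 m).
It fails at once if the tube is tipped by more than 10 degrees (angle between tube's own z axis and vertical above 0.175 rad).
It fails at once if the tube is lifted off the shelf (underside more than 10 mm up) (height (world z) of tube above 0.01 m).
It fails at once if the tube is squeezed or shoved with more than 20 N (contact force between the fingers and tube above 20 N).
It fails at once if the tube is pushed or held above half its height (grasp point over 110 mm up while touching it) (contact force between the fingers and tube above 0.3 N and height (world z) of the grasp point above 0.11 m).
It fails at once if anything else is knocked out of place (racked tubes over 15 mm, other things over 25 mm) (distance of any of rack_tube_a, rack_tube_b from where it was at the start of the episode above 0.015 m or distance of any of saucer, funnel, spoon, pail, seed_jar, pot from where it was at the start of the episode above 0.025 m).
It also fails if it takes over 58 s, if anything falls off the work surface, if the arm or the gripper's body presses on something with over 40 N, if the wrist force passes 120 N, or if a joint passes its speed limit or range.

### The arm

A 6-joint arm with a two-finger parallel gripper is mounted at the origin on the work surface. World frame = base frame: x ahead of the robot, y to its left, z up, the work surface at z = 0. Lengths are in m, angles in degrees, forces in N, time in s.
With the tool pointing down it reaches from about 0.35 to 1 m from the base axis. Payload 7.1 kg.
Tool frame: the origin (TCP) lies at the very end of the fingers, on their centre line; the grasp point (between the pads) lies 19 mm behind it; x points along the fingers, z is the direction in which the jaws open and shut, and the axes are right-handed (so a half turn about x gives the same grasp; the last joint's range is limited). The gripper opens to 85 mm and grips with 20 to 120 N. Pads are 22 mm wide; open, the fingers measure 114 mm over their backs; the gripper's body (76 mm by 85 mm) begins 54 mm behind the grasp point. The pads swing forward as they close: fully open they stand 13 mm farther back than shut.
Start: joints at [65.89, 24.242, 93.386, -0, 62.372, -1.089], TCP at [0.244, 0.575, 0.231] pointing down, gripper open.
Joint ranges: [-172.04, 172.04], [-51.8, 120.97], [4.93, 147.93], [-75.15, 255.16], [6.16, 154.13], [-145.62, 145.62]. Speed limits (degrees/s): [136.94, 136.94, 172.46, 180, 180, 180].

### API

Orientations are given as a 3x3 rotation matrix whose columns are the frame's x, y, z axes.
In Python, from workcell import arm gives the robot as it stands. The module is installed in compiled form; this text tells all that it offers.
- The arm moves only by the tool play_rows, never from a script. Its argument "increments" is a list that holds one entry, the list of rows, each a list of 7 numbers: the shift along the world's x, y, z in mm, then the turn, a rotation vector about the world's x, y, z in rad, then the finger opening in mm, from 0 to 85.4. In form: [[[dx, dy, dz, ax, ay, az, fingers], ...]]. A call has 1 to 12 rows; each row is the pose to reach, as a shift and turn from the pose commanded when the call began; what a row does not reach only later rows make up. A row lasts 1/8 s, in which the tool goes at most 62.5 mm and 10.7 degrees, less where a joint would pass 70% of its speed; a pose out of reach is approached as far as the arm can. A call with a gripper value outside its range is refused whole. The fingers move at their own pace and stop on an object; "grip_force" is the grip in N (left out, the last holds). Time passes only in rows, so rows that repeat a pose let the fingers close. It gives the time, the measured TCP pose, the force and the opening at its end, in the units of the state.
- arm.sense(): the state, without advancing time (a new reading comes with each control period).
- arm.camera(name): name is "side" or "top" or "wrist"; returns a dict with "frame" (420x560x3 uint8, red, green, blue), "range_z" (420x560 float32, m along the optical axis (not along the pixel's ray), 0 where there is no reading), "intrinsics" (3x3 intrinsics, pixels), "origin" and "orientation" of the camera in the world; the wrist camera has in their place "tool_from_camera" (4x4, takes a point from camera to tool coordinates, whose origin is the TCP and whose axes are the tool frame's). Camera axes: x right, y up, looking along -z (the intrinsics and any distortion apply to the point x, -y, -z); pixel columns grow to the right and rows downward; lengths in m; the calibration is good to about 2 mm. The wrist camera is an equidistant fisheye: a pixel r from the principal point sees the ray r / f radians off the axis. A picture is of the moment at which its call begins: read the wrist's pose just before it.
- arm.hand_in(): hands the job in, once; it reports no verdict.
Trained networks look in the newest picture that a camera, given by its name, has taken for a name from the list of things; names that differ only in an ending like _2 or _b are one class to them, and where a whole thing is asked for, a point or a joint stands for the part that bears it (a point fixed in the world has none). Each returns a list of dicts, best first, with "score" (0 to 1); they miss things now and then, are a little off and sometimes report something else, mostly with a low value. They report only what shows in the picture. A call takes as long as a camera call.
- arm.silhouettes(camera, name): "mask" (420x560 bool, what is visible of it) and "rect" ([left, top, right, bottom] in pixels, round what is visible of it).
- arm.tip_of(camera, name): "xy" ([column, row] in pixels: a listed point, or the origin of a listed thing).
The state is a dict: "clock": time; "qpos": joint angles; "dq": joint speeds; "effort": joint torques, N m; "tcp_pos": TCP position; "tcp_rot": TCP orientation; "force": force on the tool from outside, world axes, zero at the start; "wrist_torque": the same for the moment, N m; "finger_gap": opening from 0.0 (shut) to 1.0 (fully open).
Only numpy, scipy, OpenCV 4.12 (cv2) and the standard library are available. Lean on these libraries where they do the work, as an engineer would, in place of code of your own. Each camera call takes 0.05 s, during which the arm holds its last target.

## Working session

There is one attempt and no reset: what is moved stays moved. The work goes in short steps, Python scripts to look and compute and a tool call to move; the robot and the scene stay as the last step left them, time stands still between calls to the robot, and variables do not carry over. Pictures are saved under pics/ and viewed, and the job is handed in when it is done.

Besides the shell and the picture viewer there is one more tool, called after ">>>" as a command line: name --argument value ..., lists and objects as JSON in quotes. play_rows: Moves the arm, as the interface text tells. Its arguments: {"type":"object","properties":{"increments":{"type":"array","items":{"type":"array","items":{"type":"array","items":{"type":"number"}}}},"grip_force":{"type":"number"}},"required":["increments"]}

```bash
mkdir -p pics; cat > h.py <<'E'
import numpy as np, cv2
from workcell import arm
def world(c,u,v,d=None):
    K=np.array(c["intrinsics"]); 
    if d is None: d=c["range_z"][int(round(v)),int(round(u))]
    p=np.array([(u-K[0,2])/K[0,0]*d, -(v-K[1,2])/K[1,1]*d, -d])
    return np.array(c["orientation"])@p+np.array(c["origin"])
def cloud(c):
    K=np.array(c["intrinsics"]);d=c["range_z"];v,u=np.mgrid[:420,:560]
    p=np.stack([(u-K[0,2])/K[0,0]*d,-(v-K[1,2])/K[1,1]*d,-d],-1)
    w=p@np.array(c["orientation"]).T+np.array(c["origin"]); w[d==0]=np.nan
    return w
def rayz(c,u,v,z):
    o=np.array(c["origin"]);r=world(c,u,v,1.0)-o
    return o+r*(z-o[2])/r[2]
def proj(c,p):
    K=np.array(c["intrinsics"]);q=np.array(c["orientation"]).T@(np.array(p)-np.array(c["origin"]))
    return K[0,2]+K[0,0]*q[0]/-q[2], K[1,2]+K[1,1]*(-q[1])/-q[2]
E
python3 - <<'E'
from h import *
s=arm.sense(); print({k:np.round(v,3) for k,v in s.items()})
for n in ["side","top"]:
    c=arm.camera(n); cv2.imwrite(f"pics/{n}0.png",c["frame"][:,:,::-1])
    print(n,np.round(c["origin"],3),np.round(c["orientation"],3).tolist(),np.round(c["intrinsics"],1).tolist())
    W=cloud(c)
    for t in ["tube","rack","home_mark","rack_tube_a","saucer","funnel","spoon","pail","seed_jar","pot"]:
        for r in arm.silhouettes(n,t)[:3]:
            m=r["mask"]; P=W[m]; P=P[~np.isnan(P[:,0])]
            print(t,round(r["score"],2),np.round(r["rect"]),np.round(np.percentile(P,[3,50,97],axis=0),3).tolist() if len(P) else None)
        print("   tip",[(round(r["score"],2),np.round(r["xy"],1).tolist()) for r in arm.tip_of(n,t)[:3]])
c=arm.camera("wrist"); cv2.imwrite("pics/wrist0.png",c["frame"][:,:,::-1])
E
```

```text
{'clock': np.float64(0.0), 'qpos': array([ 6.5890e+01,  2.4284e+01,  9.3434e+01, -2.0000e-03,  6.2371e+01,
       -1.0880e+00]), 'dq': array([ 0.027,  0.023,  0.02 , -0.026, -0.012,  0.001]), 'effort': array([-2.0000e-03, -5.5740e+01, -2.8174e+01, -0.0000e+00,  7.0000e-03,
       -0.0000e+00]), 'tcp_pos': array([0.244, 0.575, 0.231]), 'tcp_rot': array([[-0.001, -0.92 ,  0.391],
       [-0.001,  0.391,  0.92 ],
       [-1.   ,  0.   , -0.002]]), 'force': array([-0.183, -0.101, -0.615]), 'wrist_torque': array([ 0.009,  0.013, -0.015]), 'finger_gap': np.float64(1.001)}
side [ 0.305 -0.737  0.979] [[0.931, 0.27, -0.246], [-0.365, 0.708, -0.605], [0.011, 0.652, 0.758]] [[442.2, 0.0, 275.1], [0.0, 442.2, 210.8], [0.0, 0.0, 1.0]]
tube 0.65 [291. 231. 316. 298.] [[0.569, -0.236, 0.004], [0.584, -0.228, 0.133], [0.609, -0.197, 0.2]]
tube 0.33 [220. 149. 236. 210.] [[0.484, 0.088, 0.008], [0.501, 0.095, 0.126], [0.524, 0.123, 0.2]]
   tip [(0.75, [301.3, 284.1])]
rack 0.98 [206. 145. 298. 212.] [[0.454, 0.094, 0.007], [0.622, 0.137, 0.081], [0.711, 0.177, 0.112]]
   tip [(0.85, [257.9, 197.1])
[... 2615 characters left out ...]
  tip [(0.79, [430.3, 268.8]), (0.52, [220.6, 216.1])]
funnel 0.59 [348. 130. 390. 173.] [[0.697, -0.27, 0.006], [0.731, -0.22, 0.029], [0.781, -0.184, 0.104]]
   tip [(0.55, [368.7, 152.4]), (0.46, [219.4, 178.8])]
   tip [(0.76, [434.4, 188.9]), (0.16, [114.8, 191.5])]
pail 0.74 [ 52. 215. 120. 275.] [[0.439, 0.336, 0.036], [0.492, 0.386, 0.12], [0.55, 0.446, 0.124]]
   tip [(0.95, [99.0, 250.2]), (0.38, [369.4, 155.0])]
seed_jar 0.56 [277. 119. 300. 152.] [[0.736, -0.057, 0.009], [0.751, -0.033, 0.083], [0.782, -0.009, 0.088]]
   tip [(0.66, [288.3, 142.4])]
pot 0.87 [ 80. 164. 130. 208.] [[0.596, 0.336, 0.003], [0.638, 0.387, 0.042], [0.669, 0.411, 0.081]]
   tip [(0.95, [113.1, 190.9])]
```

View pics/side0.png

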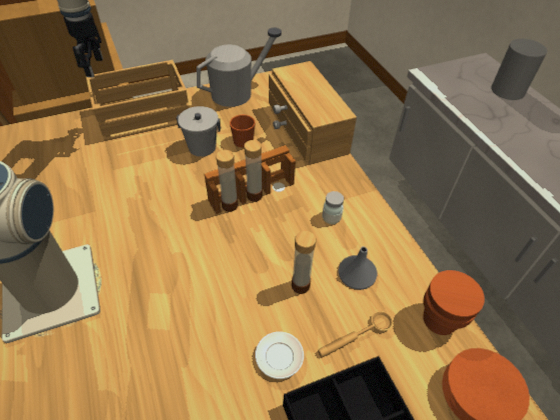

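View pics/top0.png

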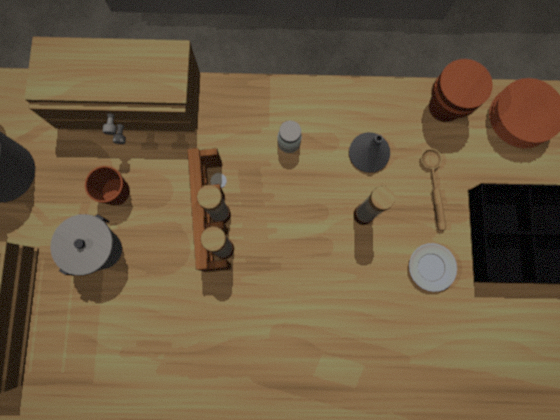

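```bash
python3 - <<'E'
from h import *
from scipy.optimize import least_squares
for n in ["side","top"]:
    c=arm.camera(n); W=cloud(c)
    # home mark
    for r in arm.tip_of(n,"home_mark")[:1]: print(n,"mark tip",rayz(c,*r["xy"],0.0005))
    for r in arm.silhouettes(n,"home_mark")[:2]:
        v,u=np.nonzero(r["mask"]); print("mark mask c",r["score"],rayz(c,u.mean(),v.mean(),0))
    r=arm.tip_of(n,"tube")[:1]; print("tube tip", [rayz(c,*q["xy"],0) for q in r])
    # tube circle fits on points from region
    def fit(P,R):
        f=lambda q:np.hypot(P[:,0]-q[0],P[:,1]-q[1])-R
        o=np.array(c["origin"])[:2]; x0=P[:,:2].mean(0); x0=x0+(x0-o)/np.linalg.norm(x0-o)*R*.6
        s=least_squares(f,x0,loss="soft_l1",f_scale=0.002); return s.x,np.median(abs(s.fun)),len(P)
    for nm,x,y in [("tube",.588,-.21),("ra",.503,.11),("rb",.585,.12)]:
        m=(np.hypot(W[...,0]-x,W[...,1]-y)<.04)
        for z0,z1,R in [(.006,.03,.024),(.04,.165,.022),(.175,.195,.0235)]:
            P=W[m&(W[...,2]>z0)&(W[...,2]<z1)]
            if len(P)>15: print(nm,z0,fit(P,R))
        P=W[m&(W[...,2]>.197)]; print(nm,"top",P.mean(0),len(P), (P.min(0)+P.max(0))/2)
    # rack top face
    m=(W[...,2]>.107)&(W[...,2]<.118)&(W[...,0]>.43)&(W[...,0]<.73)&(W[...,1]>.07)&(W[...,1]<.2)
    P=W[m]; print("rack top",len(P),cv2.minAreaRect((P[:,:2]*1000).astype(np.float32)))
E
```

```text
side mark tip [6.72195143e-01 1.32929593e-01 5.00000000e-04]
mark mask c 0.45 [0.66928299 0.13324846 0.        ]
tube tip [array([ 0.58470943, -0.21458692,  0.        ])]
tube 0.006 (array([ 0.5923693 , -0.21210898]), np.float64(0.000634241707519705), 94)
tube 0.04 (array([ 0.59208864, -0.21241921]), np.float64(0.0004902291501848767), 532)
tube 0.175 (array([ 0.5922008 , -0.21217689]), np.float64(0.0005252392248393696), 105)
tube top [ 0.59100103 -0.2136136   0.19887997] 241 [ 0.59174894 -0.21272834  0.19945645]
ra 0.006 (array([0.50613493, 0.11259558]), np.float64(0.001897504300194152), 140)
ra 0.04 (array([0.50537356, 0.1125511 ]), np.float64(0.001401293901591688), 700)
ra 0.175 (array([0.50611253, 0.11249339]), np.float64(0.0006731561480412662), 100)
ra top [0.50498619 0.10994033 0.19926028] 159 [0.50523736 0.10880979 0.20048288]
rb 0.006 (array([0.58834799, 0.12368039]), np.float64(0.0017923826410164469), 134)
rb 0.04 (array([0.58716204, 0.12372167]), np.float64(0.0013843409281619635), 682)
rb 0.175 (array([0.5873942 , 0.12390387]), np.float64(0.000900774195617491), 97)
rb top [0
[... 787 characters left out ...]
0793249), 53)
ra 0.04 (array([0.50012275, 0.11504264]), np.float64(0.0028907579109937916), 310)
ra 0.175 (array([0.50271935, 0.11299851]), np.float64(0.00016485416410582862), 33)
ra top [0.50220164 0.11240925 0.2003465 ] 465 [0.50223853 0.11324845 0.20103227]
rb 0.006 (array([0.58173003, 0.12612939]), np.float64(0.0016592063134066842), 54)
rb 0.04 (array([0.58215887, 0.12583294]), np.float64(0.0017001276325506517), 368)
rb 0.175 (array([0.58407162, 0.12405611]), np.float64(0.00021872098556473436), 52)
rb top [0.58296603 0.12348815 0.200214  ] 438 [0.58388971 0.12388131 0.20093225]
rack top 1371 ((581.80029296875, 137.73739624023438), (261.8733825683594, 72.94232177734375), 7.229620933532715)
```

The stray tube stands near (0.590, -0.212), at side image (301,284) and top image (361,217). The empty bay is the +x one, with the mark at top image (221,181). Next I'll refine the mark and the rack yaw.

```bash
python3 - <<'E'
from h import *
ims=[]
for n,(x0,y0,x1,y1) in [("side",(200,130,310,220)),("top",(180,140,260,280))]:
    c=arm.camera(n); f=c["frame"]; W=cloud(c)
    cr=f[y0:y1,x0:x1,::-1]; cv2.imwrite(f"pics/{n}_crop.png",cv2.resize(cr,None,fx=4,fy=4,interpolation=cv2.INTER_CUBIC))
    # whitish blob near mark
    g=f.astype(float); P=proj(c,(.67,.133,0)); 
    uu,vv=np.meshgrid(range(560),range(420)); near=np.hypot(uu-P[0],vv-P[1])<14
    sat=(g.max(2)-g.min(2))/g.max(2); m=near&(sat<.25)&(abs(W[...,2])<.012)
    v,u=np.nonzero(m); Q=np.array([rayz(c,a,b,0) for a,b in zip(u,v)])
    print(n,P,len(u),Q.mean(0)[:2],cv2.minEnclosingCircle((Q[:,:2]*1000).astype(np.float32)))
    # rack top band edges by angle
    m=(W[...,2]>.109)&(W[...,2]<.115)&(W[...,0]>.43)&(W[...,0]<.73)&(W[...,1]>.07)&(W[...,1]<.2)
    Q=W[m][:,:2]
    for yaw in np.radians([6,7,8]):
        R=np.array([[np.cos(yaw),np.sin(yaw)],[-np.sin(yaw),np.cos(yaw)]]); q=Q@R.T
        back=[q[(q[:,0]>a)&(q[:,0]<a+.04),1].max() for a in np.arange(q[:,0].min(),q[:,0].max()-.04,.04)]
        print(n,np.degrees(yaw),"x",q[:,0].min(),q[:,0].max(),"back y",np.round(back,4))
E
```

```text
side (np.float64(278.92437148987057), np.float64(186.08080236431965)) 80 [0.66685521 0.13017609] ((666.6433715820312, 131.1798858642578), 18.63796615600586)
side 6.000000000000001 x 0.4662125062642824 0.72521554095684 back y [0.1071 0.047  0.1083 0.1097 0.1112 0.1132]
side 7.0 x 0.4677722822180708 0.7266460617294181 back y [0.0989 0.0377 0.0985 0.0994 0.0996 0.1009]
side 8.0 x 0.4691895702032838 0.727855239072415 back y [0.0906 0.0284 0.0888 0.089  0.0881 0.0886]
top (np.float64(217.99352432543566), np.float64(178.7711364456797)) 166 [0.66834927 0.13082465] ((665.5557861328125, 132.28453063964844), 19.69849395751953)
top 6.000000000000001 x 0.4617361512246926 0.723024193349363 back y [0.1103 0.1105 0.1113 0.1121 0.1129 0.1136]
top 7.0 x 0.4632266463816093 0.7245181938262908 back y [0.1016 0.1012 0.1015 0.1017 0.1015 0.1017]
top 8.0 x 0.4645760382146611 0.7260721761636257 back y [0.0932 0.0919 0.0917 0.0914 0.0904 0.0898]<stdin>:9: RuntimeWarning: invalid value encountered in divide
```

```bash
cat >> h.py <<'E'
from scipy.spatial.transform import Rotation as Ro
def target_rot(h,t):
    """heading h deg from +y toward +x, tilt t deg from down"""
    h,t=np.radians(h),np.radians(t); f=np.array([np.sin(h),np.cos(h),0])
    x=f*np.sin(t)+np.array([0,0,-np.cos(t)]); z=np.array([np.cos(h),-np.sin(h),0]); y=np.cross(z,x)
    return np.stack([x,y,z],1)
def turn(R0,R1): return Ro.from_matrix(R1@R0.T).as_rotvec()
E
python3 - <<'E'
from h import *
R0=arm.sense()["tcp_rot"]
Rm=target_rot(17,0); print(turn(R0,Rm), turn(R0,target_rot(17,42)), turn(Rm,target_rot(17,42)))
E
```

```text
[-1.79822890e-05  5.30497631e-05 -1.46570003e+00] [ 0.72525478  0.33808409 -1.39451916] [ 0.701008   -0.21431965  0.        ]
```

```bash
python3 -c "
import cv2
a=cv2.imread('pics/side_crop.png');b=cv2.imread('pics/top_crop.png');print(a.shape,b.shape)
import numpy as np
o=np.zeros((560,780,3),np.uint8);o[:a.shape[0],:a.shape[1]]=a;o[:560,450:770]=b[:, :320];cv2.imwrite('pics/crops.png',o)"
```

```text
(360, 440, 3) (560, 320, 3)
```

View pics/crops.png

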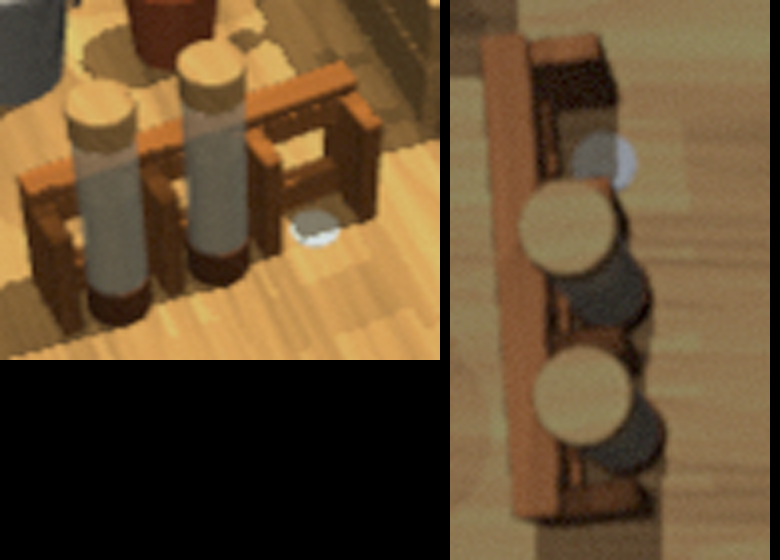

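>>> play_rows --increments '[[[20, -51, 20, 0, 0, -0.1, 22], [40, -102, 40, 0, 0, -0.2, 22], [60, -153, 60, 0, 0, -0.3, 22], [80, -204, 70, 0, 0, -0.4, 22], [100, -255, 70, 0, 0, -0.5, 22], [120, -306, 70, 0, 0, -0.6, 22], [140, -357, 70, 0, 0, -0.7, 22], [160, -408, 70, 0, 0, -0.8, 22], [180, -459, 70, 0, 0, -0.9, 22], [200, -510, 70, 0, 0, -1.0, 22], [220, -561, 70, 0, 0, -1.1, 22], [240, -612, 70, 0, 0, -1.2, 22]]]'

```text
clock: 4.15
tcp_pos: [0.4849, -0.0386, 0.3016]
tcp_rot: [[0.001, 0.035, 0.999], [0.0, 0.999, -0.035], [-1.0, 0.0, 0.001]]
force: [0.0, 1.2, 0.1]
finger_gap: 0.259
```

```bash
python3 - <<'E'
from h import *
s=arm.sense(); p=s["tcp_pos"]*1000; print(s["clock"],p,s["qpos"],s["finger_gap"])
T=np.array([590.3,-212]); f=np.array([np.sin(np.radians(16)),np.cos(np.radians(16))])
print("to 62 behind", T-62*f-p[:2], turn(s["tcp_rot"],target_rot(16,42)))
E
```

```text
4.15 [484.89168597 -38.62238438 301.63106685] [-5.96084536e+00  7.60359808e+00  1.06381289e+02  8.72544150e-03
  6.59684015e+01 -3.98469630e+00] 0.25942084679239646
to 62 behind [  88.31879797 -232.97584077] [ 0.72581418 -0.1140284  -0.23332324]
```

>>> play_rows --increments '[[[5, -50, 0, 0.14, -0.022, -0.046, 22], [15, -100, 0, 0.28, -0.045, -0.093, 22], [30, -150, 0, 0.43, -0.068, -0.14, 22], [60, -200, 0, 0.58, -0.09, -0.187, 22], [88, -233, 0, 0.726, -0.114, -0.233, 22], [88, -233, -40, 0.726, -0.114, -0.233, 22], [88, -233, -40, 0.726, -0.114, -0.233, 22]]]'

```text
clock: 5.03
tcp_pos: [0.5708, -0.2694, 0.258]
tcp_rot: [[0.18, 0.205, 0.962], [0.647, 0.712, -0.273], [-0.741, 0.671, -0.005]]
force: [-0.1, -0.0, 0.9]
finger_gap: 0.258
```

```bash
python3 - <<'E'
from h import *
s=arm.sense(); p=s["tcp_pos"]*1000; print(s["clock"],p,s["qpos"],s["finger_gap"])
print(turn(s["tcp_rot"],target_rot(16,42)))
c=arm.camera("wrist"); cv2.imwrite("pics/w1.png",c["frame"][:,:,::-1]); print(np.round(c["tool_from_camera"],3))
c=arm.camera("side"); cv2.imwrite("pics/s1.png",c["frame"][:,:,::-1])
E
```

```text
5.025 [ 570.84671783 -269.39880123  257.96172764] [-42.90859894  33.13699691  85.85795472  36.76404838  84.86350036
 -38.34166785] 0.2577356948528288
[-0.00395166 -0.00376335 -0.00265861]
[[ 0.001  0.29  -0.957 -0.143]
 [-0.     0.957  0.29   0.074]
 [ 1.     0.     0.001  0.001]
 [ 0.     0.     0.     1.   ]]
```

View pics/w1.png

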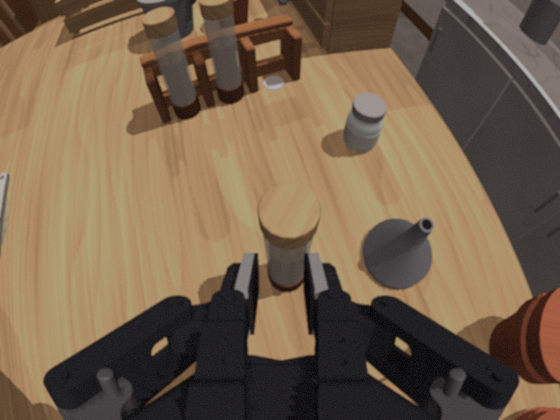

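View pics/s1.png

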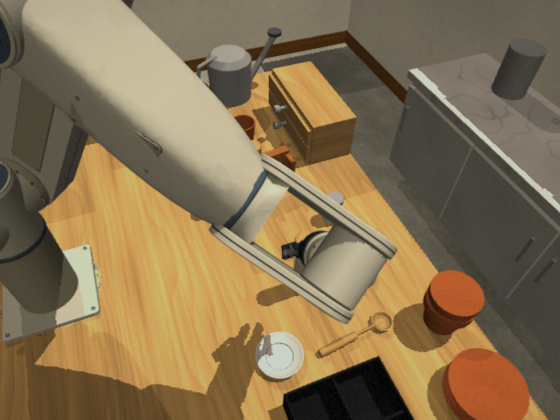

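The wrist picture shows the tube foot at about (289,275), slightly right of the finger mid-line (281). The mark is at (273,83) in the open right bay. I'll measure both in the wrist frame.

```bash
cat >> h.py <<'E'
def wcloud(c,s):
    K=np.array(c["intrinsics"]);d=c["range_z"];v,u=np.mgrid[:420,:560]
    x=(u-K[0,2]);y=(v-K[1,2]);r=np.hypot(x,y)+1e-9;th=r/K[0,0]
    ray=np.stack([np.tan(th)*x/r,-np.tan(th)*y/r,-np.ones_like(th)],-1)
    T=np.array(c["tool_from_camera"])
    R=np.array(s["tcp_rot"])@T[:3,:3]; o=np.array(s["tcp_rot"])@T[:3,3]+np.array(s["tcp_pos"])
    w=(ray*d[...,None])@R.T+o; w[d==0]=np.nan
    g=ray@R.T; pl=o+g*(-o[2]/g[...,2:3])   # intersection with z=0
    return w,pl,o
def fitc(P,R,o):
    f=lambda q:np.hypot(P[:,0]-q[0],P[:,1]-q[1])-R
    x0=P[:,:2].mean(0); x0=x0+(x0-o[:2])/np.linalg.norm(x0-o[:2])*R*.6
    s=least_squares(f,x0,loss="soft_l1",f_scale=0.002); return s.x*1000,np.median(abs(s.fun))*1000,len(P)
from scipy.optimize import least_squares
def wtube(c,s,x,y):
    W,pl,o=wcloud(c,s); m=(np.hypot(W[...,0]-x,W[...,1]-y)<.045); out=[]
    for z0,z1,R in [(.006,.03,.024),(.04,.165,.022),(.175,.195,.0235)]:
        P=W[m&(W[...,2]>z0)&(W[...,2]<z1)]
        if len(P)>15: out.append((z0,)+fitc(P,R,o))
    return out
def wmark(c,s,x,y):
    W,pl,o=wcloud(c,s); g=c["frame"].astype(float); sat=(g.max(2)-g.min(2))/(g.max(2)+1)
    m=(np.hypot(pl[...,0]-x,pl[...,1]-y)<.03)&(sat<.25)&(abs(W[...,2])<.015)
    P=(pl[m][:,:2]*1000).astype(np.float32); return len(P),P.mean(0),cv2.minEnclosingCircle(P)
E
python3 - <<'E'
from h import *
s=arm.sense(); c=arm.camera("wrist")
print(np.round(c["intrinsics"],1).tolist())
for q in wtube(c,s,.59,-.212): print(q)
print(wmark(c,s,.667,.132))
W,pl,o=wcloud(c,s); print(np.nanmedian(W[150:170,150:250,2]))
for nm,x,y in [("ra",.503,.113),("rb",.585,.124)]: print(nm,wtube(c,s,x,y))
E
```

```text
[[325.2, 0.0, 280.8], [0.0, 325.2, 209.7], [0.0, 0.0, 1.0]]
(0.006, array([ 593.20649878, -212.23803822]), np.float64(0.28433148168645683), 111)
(0.04, array([ 592.89337521, -212.12743502]), np.float64(0.16867678756602583), 1229)
(0.175, array([ 593.156485  , -211.84031203]), np.float64(0.14484911598641909), 448)
(237, array([669.9029 , 132.75725], dtype=float32), ((669.611328125, 133.1156005859375), 20.01876449584961))
0.00042134749830469165
ra [(0.006, array([505.56515616, 113.08738194]), np.float64(2.2444841056750846), 516), (0.04, array([505.89689528, 112.72430776]), np.float64(1.1582616016857818), 2661), (0.175, array([506.9061689 , 112.78027447]), np.float64(0.47467370219526384), 404)]
rb [(0.006, array([587.80345227, 124.33635363]), np.float64(2.051193392453956), 484), (0.04, array([587.6142113 , 123.96862761]), np.float64(1.0014079281041623), 2641), (0.175, array([588.27688078, 123.96364019]), np.float64(0.544239799177804), 386)]
```

>>> play_rows --increments '[[[2, 0, -50, 0.084, -0.024, 0, 22], [2, 0, -100, 0.084, -0.024, 0, 22], [2, 0, -150, 0.084, -0.024, 0, 22], [2, 0, -200, 0.084, -0.024, 0, 22], [2, 0, -228, 0.084, -0.024, 0, 22], [2, 0, -228, 0.084, -0.024, 0, 22], [2, 0, -228, 0.084, -0.024, 0, 22]]]'

```text
clock: 6.05
tcp_pos: [0.5758, -0.2703, 0.0358]
tcp_rot: [[0.202, 0.182, 0.962], [0.702, 0.658, -0.272], [-0.683, 0.731, 0.005]]
force: [0.1, -0.3, 1.0]
finger_gap: 0.259
```

```bash
python3 - <<'E'
from h import *
s=arm.sense(); p=s["tcp_pos"]*1000; print(s["clock"],p,s["qpos"],s["finger_gap"],s["force"])
c=arm.camera("wrist"); cv2.imwrite("pics/w2.png",c["frame"][:,:,::-1])
for q in wtube(c,s,.593,-.212): print(q)
s=arm.sense(); print(s["tcp_pos"]*1000,turn(s["tcp_rot"],target_rot(16,47)))
E
```

```text
6.05 [ 575.76968271 -270.34103723   35.80710776] [-44.05652444  52.17255814  86.74468274  42.37301364  73.18808404
 -53.10480915] 0.2587850461307359 [ 0.10681991 -0.31914685  0.99457556]
(0.006, array([ 593.23802242, -211.79332974]), np.float64(0.19427794656357023), 1326)
(0.04, array([ 593.39546979, -212.13140256]), np.float64(0.27171656803026517), 18916)
[ 575.78178837 -270.52348003   35.92485095] [ 0.00284309  0.00508612 -0.0037613 ]
```

View pics/w2.png

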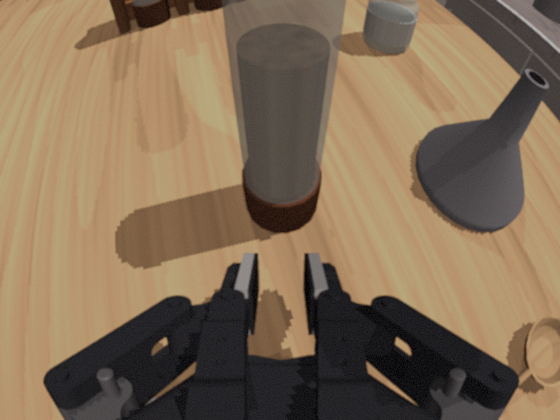

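>>> play_rows --increments '[[[0, 0, -12, 0, 0, 0, 22], [0, 0, -24, 0, 0, 0, 22], [1, 5, -24, 0, 0, 0, 22], [3, 10, -24, 0, 0, 0, 22], [4, 15, -24, 0, 0, 0, 22], [6, 20, -24, 0, 0, 0, 22], [7, 25, -24, 0, 0, 0, 22], [8, 29, -24, 0, 0, 0, 22], [8, 29, -24, 0, 0, 0, 22]]]'

```text
clock: 7.22
tcp_pos: [0.5824, -0.2404, 0.0094]
tcp_rot: [[0.2, 0.184, 0.962], [0.704, 0.656, -0.272], [-0.682, 0.732, 0.002]]
force: [-0.3, -1.1, -0.2]
finger_gap: 0.261
```

```bash
cat > chk.py <<'E'
from h import *
import sys
x,y=float(sys.argv[1]),float(sys.argv[2])
s=arm.sense(); p=s["tcp_pos"]*1000; print(s["clock"],np.round(p,1),np.round(s["qpos"],1),np.round(s["force"],1))
c=arm.camera("wrist"); cv2.imwrite(sys.argv[3],c["frame"][:,:,::-1])
M=np.array([669.5,132.8]); a=np.radians(7); 
for q in wtube(c,s,x,y):
    t=q[1]; d=t-p[:2]; e=t-M
    hd=np.degrees(np.arctan2(s["tcp_rot"][0][0],s["tcp_rot"][1][0])); f=np.array([np.sin(np.radians(hd)),np.cos(np.radians(hd))]); z=np.array([f[1],-f[0]])
    print(q[0],np.round(t,1),"res",round(q[2],2),q[3],"| ahead %.1f side %.1f | rack x %.1f y %.1f hd %.1f"%(d@f,d@z,e@[np.cos(a),np.sin(a)],e@[-np.sin(a),np.cos(a)],hd))
try: print("mark",wmark(c,s,.6695,.1328))
except Exception as e: print(e)
E
python3 chk.py .593 -.212 pics/w3.png
```

```text
7.225 [ 582.4 -240.4    9.4] [-41.9  53.8  88.4  44.4  70.  -54.2] [-0.3 -1.1 -0.2]
0.006 [ 592.8 -213.6] res 1.78 2515 | ahead 28.6 side 2.7 | rack x -118.3 y -334.5 hd 15.9
0.04 [ 593.4 -212.1] res 0.25 28579 | ahead 30.2 side 2.8 | rack x -117.6 y -333.1 hd 15.9
mark (0, array([nan, nan], dtype=float32), ((0.0, 0.0), 0.0))h.py:49: RuntimeWarning: Mean of empty slice.
  P=(pl[m][:,:2]*1000).astype(np.float32); return len(P),P.mean(0),cv2.minEnclosingCircle(P)
  ret = um.true_divide(
```

View pics/w3.png

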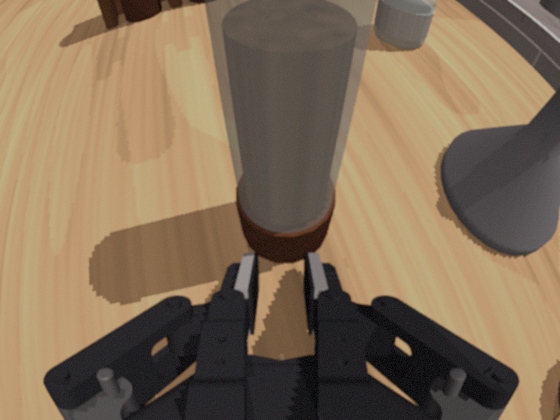

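The tube is 30 mm ahead of the fingertips and 2.7 mm to the right. Before pushing I'll check how much room the gripper's knuckles have beside the jar.

```bash
python3 - <<'E'
from h import *
s=arm.sense(); c=arm.camera("wrist"); W,pl,o=wcloud(c,s)
tool=(W-s["tcp_pos"])@s["tcp_rot"]*1000
d=c["range_z"]
v,u=np.mgrid[:420,:560]
near=(v>240)&(d>0)&(d<.16)&(W[...,2]>.012)
T=tool[near]; print(len(T))
for a in range(-120,10,10):
    q=T[(T[:,0]>=a)&(T[:,0]<a+10)]
    if len(q)>5: print(a,len(q),"z",np.round([q[:,2].min(),q[:,2].max()],1),"y",np.round([q[:,1].min(),q[:,1].max()],1))
q=T[T[:,0]>-30]; print("finger z inner", np.percentile(abs(q[:,2]),[1,50,99]), q[:,0].max())
m=(np.hypot(W[...,0]-.758,W[...,1]+.035)<.05)&(W[...,2]>.01)&(W[...,2]<.08); print("jar",fitc(W[m],.028,o))
for n in ["side","top"]:
    c=arm.camera(n);W=cloud(c); m=(np.hypot(W[...,0]-.758,W[...,1]+.035)<.05)
    P=W[m&(W[...,2]>.082)]; 
    if len(P): print(n,"cap",P.mean(0),P.min(0),P.max(0))
    P=W[m&(W[...,2]>.01)&(W[...,2]<.06)]
    if len(P)>10: print(n,"jar",fitc(P,.028,np.array(c["origin"])))
    cv2.imwrite(f"pics/{n}2.png",c["frame"][:,:,::-1])
E
```

```text
47508
-110 1951 z [-58.3  59.7] y [ 2.6 22.2]
-100 13012 z [-64.8  66.2] y [-1.7 21.9]
-90 9221 z [-63.4  65.4] y [-11.3  19.1]
-80 7921 z [-58.2 154.7] y [-66.1  18.8]
-70 3966 z [-52.4  54.2] y [-12.3  18.3]
-60 5816 z [-48.6  49.2] y [-12.4  15.1]
-50 1804 z [-42.3  44.4] y [-10.8  15. ]
-40 1115 z [-24.2  27.7] y [-11.   12.5]
-30 898 z [-24.1  25.4] y [-11.1  12.4]
-20 719 z [-23.9  25.2] y [-10.7  12.1]
-10 725 z [-22.6  24.5] y [-3.7 19.2]
0 360 z [-13.5 167.2] y [ 6.3 15.1]
finger z inner [  0.38038486  13.22654824 157.20385483] 5.6841839075810485
jar (array([768.09557007, -34.45159678]), np.float64(0.49103161891323605), 2179)
side cap [ 0.76640486 -0.03635796  0.08429613] [ 0.7430051  -0.06134757  0.08203229] [ 0.79145598 -0.01149154  0.08816164]
side jar (array([767.13972525, -34.3670432 ]), np.float64(0.9746888932070618), 253)
top cap [ 0.76259937 -0.03411114  0.08526265] [ 0.73763448 -0.05775966  0.08201342] [ 0.78710066 -0.01017919  0.08971233]
top jar (array([763.73149457, -34.29252666]), np.float64(0.671015140472176), 214)
```

```bash
cat > plan.py <<'E'
from h import *
import sys
# tube path in rack frame: start S -> straight -> arc R -> final line x=0
a=np.radians(7);M=np.array([669.5,132.8]);X=np.array([np.cos(a),np.sin(a)]);Y=np.array([-np.sin(a),np.cos(a)])
def path(S,R=150.,yend=-55.):
    # S rack xy; returns dense pts rack
    from scipy.optimize import brentq
    g=lambda h:(-S[0]-R*(1-np.cos(h)))*np.cos(h)-((yend-S[1])-R*np.sin(h))*np.sin(h)
    h=brentq(g,0,1.0); A=np.array([-R*(1-np.cos(h)),yend-R*np.sin(h)])
    L1=np.linalg.norm(A-S); L2=R*h
    def pt(s):
        if s<L1: return S+(A-S)*s/L1
        if s<L1+L2:
            b=h-(s-L1)/R; return np.array([-R*(1-np.cos(b)),yend-R*np.sin(b)])
        return np.array([0,yend+s-L1-L2])
    return pt,L1+L2-yend,np.degrees(h)
def toolh(y): return np.interp(y,[-330,-180,-60,-35,-8],[16,16,10,10,3])
if __name__=="__main__":
    tx,ty,D,step,n=map(float,sys.argv[1:6])
    s0=arm.sense(); p=s0["tcp_pos"]*1000; e=np.array([tx,ty])-M; S=np.array([e@X,e@Y])
    pt,L,h=path(S) if S[1]<-60 else ((lambda s:np.array([S[0]*max(0,1-s/40),S[1]+s])),-S[1],0)
    print("rack",S.round(1),"len",round(L,1),"h'",round(h,1))
    for k in range(1,int(n)+1):
        r=pt(k*step); hd=toolh(r[1]); w=M+r[0]*X+r[1]*Y; hr=np.radians(hd)
        tcp=w-D*np.array([np.sin(hr),np.cos(hr)]); tr=turn(s0["tcp_rot"],target_rot(hd,47))
        print(k,"rack",r.round(0),"hd %.1f"%hd,"->",(tcp-p[:2]).round(1),(13-p[2]).round(1),tr.round(3))
E
python3 plan.py 593.3 -212 29 5 11
```

```text
rack [-117.7 -332.9] len 358.7 h' 25.8
1 rack [-115. -328.] hd 16.0 -> [4.5 5.9] 3.7 [ 0.001  0.002 -0.003]
2 rack [-113. -324.] hd 16.0 -> [ 6.1 10.6] 3.7 [ 0.001  0.002 -0.003]
3 rack [-111. -319.] hd 16.0 -> [ 7.7 15.3] 3.7 [ 0.001  0.002 -0.003]
4 rack [-109. -315.] hd 16.0 -> [ 9.3 20.1] 3.7 [ 0.001  0.002 -0.003]
5 rack [-107. -310.] hd 16.0 -> [11.  24.8] 3.7 [ 0.001  0.002 -0.003]
6 rack [-105. -306.] hd 16.0 -> [12.6 29.5] 3.7 [ 0.001  0.002 -0.003]
7 rack [-102. -301.] hd 16.0 -> [14.2 34.3] 3.7 [ 0.001  0.002 -0.003]
8 rack [-100. -297.] hd 16.0 -> [15.8 39. ] 3.7 [ 0.001  0.002 -0.003]
9 rack [ -98. -292.] hd 16.0 -> [17.4 43.7] 3.7 [ 0.001  0.002 -0.003]
10 rack [ -96. -288.] hd 16.0 -> [19.  48.5] 3.7 [ 0.001  0.002 -0.003]
11 rack [ -94. -283.] hd 16.0 -> [20.6 53.2] 3.7 [ 0.001  0.002 -0.003]
```

>>> play_rows --increments '[[[3, -1, 4, 0, 0, 0, 22], [4, 3, 4, 0, 0, 0, 22], [5, 7, 4, 0, 0, 0, 22], [6.5, 11, 4, 0, 0, 0, 22], [8, 15, 4, 0, 0, 0, 22], [9.5, 20, 4, 0, 0, 0, 22], [11, 25, 4, 0, 0, 0, 22], [12.5, 30, 4, 0, 0, 0, 22], [14, 35, 4, 0, 0, 0, 22]]]'

```text
clock: 8.55
tcp_pos: [0.5965, -0.2054, 0.0133]
tcp_rot: [[0.201, 0.184, 0.962], [0.703, 0.657, -0.272], [-0.682, 0.731, 0.002]]
force: [-1.2, -2.2, 1.2]
finger_gap: 0.261
```

```bash
python3 chk.py .603 -.185 pics/w4.png 2>/dev/null
```

```text
8.55 [ 596.5 -205.4   13.3] [-38.9  52.9  90.1  46.5  68.1 -53.5] [-1.2 -2.2  1.2]
0.006 [ 603.9 -181.6] res 1.66 2012 | ahead 24.9 side 0.5 | rack x -103.5 y -304.1 hd 15.9
0.04 [ 604.4 -180.2] res 0.26 31576 | ahead 26.4 side 0.7 | rack x -102.7 y -302.7 hd 15.9
mark (0, array([nan, nan], dtype=float32), ((0.0, 0.0), 0.0))
```

View pics/w4.png

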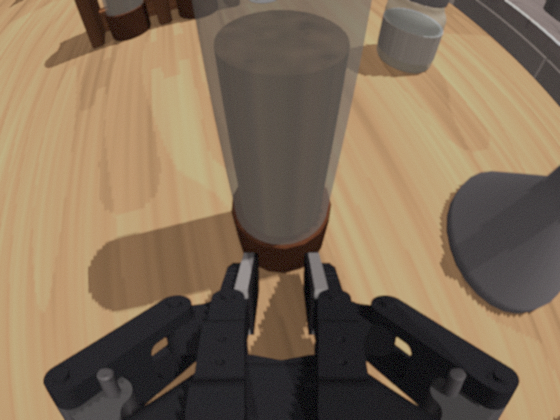

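The tube moved with the fingers to (604,-180), upright and centred in the cradle at D≈26 mm, with about 2.5 N on the tool. I'll continue along the path.

```bash
python3 plan.py 604.4 -180.2 26.4 6 12
```

```text
rack [-102.8 -302.7] len 325.0 h' 25.7
1 rack [-100. -297.] hd 16.0 -> [2.5 4.8] -0.3 [-0.     0.002 -0.004]
2 rack [ -98. -292.] hd 16.0 -> [ 4.4 10.5] -0.3 [-0.     0.002 -0.004]
3 rack [ -95. -287.] hd 16.0 -> [ 6.3 16.2] -0.3 [-0.     0.002 -0.004]
4 rack [ -92. -281.] hd 16.0 -> [ 8.3 21.9] -0.3 [-0.     0.002 -0.004]
5 rack [ -90. -276.] hd 16.0 -> [10.2 27.6] -0.3 [-0.     0.002 -0.004]
6 rack [ -87. -270.] hd 16.0 -> [12.1 33.3] -0.3 [-0.     0.002 -0.004]
7 rack [ -85. -265.] hd 16.0 -> [14.  38.9] -0.3 [-0.     0.002 -0.004]
8 rack [ -82. -259.] hd 16.0 -> [16.  44.6] -0.3 [-0.     0.002 -0.004]
9 rack [ -79. -254.] hd 16.0 -> [17.9 50.3] -0.3 [-0.     0.002 -0.004]
10 rack [ -77. -249.] hd 16.0 -> [19.8 56. ] -0.3 [-0.     0.002 -0.004]
11 rack [ -74. -243.] hd 16.0 -> [21.7 61.7] -0.3 [-0.     0.002 -0.004]
12 rack [ -72. -238.] hd 16.0 -> [23.7 67.4] -0.3 [-0.     0.002 -0.004]
```

>>> play_rows --increments '[[[2, 5, 0, 0, 0, 0, 22], [4, 10.5, 0, 0, 0, 0, 22], [6, 16, 0, 0, 0, 0, 22], [8, 22, 0, 0, 0, 0, 22], [10, 28, 0, 0, 0, 0, 22], [12, 34, 0, 0, 0, 0, 22], [14, 40, 0, 0, 0, 0, 22], [16, 46, 0, 0, 0, 0, 22], [18, 52, 0, 0, 0, 0, 22], [20, 58, 0, 0, 0, 0, 22], [22, 64, 0, 0, 0, 0, 22], [24, 70, 0, 0, 0, 0, 22]]]'

```text
clock: 10.1
tcp_pos: [0.6205, -0.1354, 0.0133]
tcp_rot: [[0.201, 0.184, 0.962], [0.703, 0.656, -0.272], [-0.682, 0.731, 0.002]]
force: [-1.0, -2.3, 1.8]
finger_gap: 0.262
```

```bash
python3 chk.py .63 -.112 pics/w5.png 2>/dev/null
```

```text
10.1 [ 620.5 -135.4   13.3] [-32.8  51.9  93.   51.   64.2 -52.5] [-1.  -2.3  1.8]
0.006 [ 628.  -111.5] res 1.55 2002 | ahead 25.1 side 0.6 | rack x -71.0 y -237.4 hd 15.9
0.04 [ 628.4 -110.1] res 0.25 31245 | ahead 26.5 side 0.6 | rack x -70.4 y -236.1 hd 15.9
mark (0, array([nan, nan], dtype=float32), ((0.0, 0.0), 0.0))
```

```bash
python3 plan.py 628.4 -110.1 26.5 6.5 12
```

```text
rack [ -70.4 -236.1] len 250.9 h' 25.6
1 rack [ -68. -230.] hd 16.0 -> [2.6 5.2] -0.3 [-0.     0.002 -0.004]
2 rack [ -65. -224.] hd 16.0 -> [ 4.7 11.4] -0.3 [-0.     0.002 -0.004]
3 rack [ -62. -218.] hd 16.0 -> [ 6.8 17.5] -0.3 [-0.     0.002 -0.004]
4 rack [ -59. -213.] hd 16.0 -> [ 8.8 23.7] -0.3 [-0.     0.002 -0.004]
5 rack [ -56. -207.] hd 16.0 -> [10.9 29.8] -0.3 [-0.     0.002 -0.004]
6 rack [ -54. -201.] hd 16.0 -> [13. 36.] -0.3 [-0.     0.002 -0.004]
7 rack [ -51. -195.] hd 16.0 -> [15.  42.2] -0.3 [-0.     0.002 -0.004]
8 rack [ -48. -189.] hd 16.0 -> [17.1 48.3] -0.3 [-0.     0.002 -0.004]
9 rack [ -45. -183.] hd 16.0 -> [19.2 54.5] -0.3 [-0.     0.002 -0.004]
10 rack [ -42. -177.] hd 15.9 -> [21.3 60.6] -0.3 [-0.     0.002 -0.002]
11 rack [ -40. -172.] hd 15.6 -> [23.5 66.8] -0.3 [-0.     0.002  0.003]
12 rack [ -37. -166.] hd 15.3 -> [25.7 72.9] -0.3 [-0.     0.002  0.009]
```

View pics/w5.png

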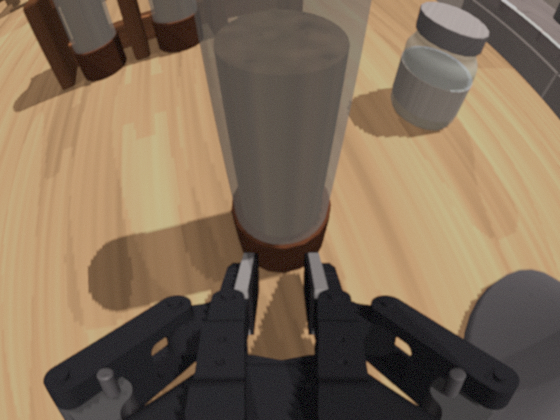

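>>> play_rows --increments '[[[2, 5.5, 0, 0, 0, 0, 22], [4, 11.5, 0, 0, 0, 0, 22], [6, 17.5, 0, 0, 0, 0, 22], [8, 23.5, 0, 0, 0, 0, 22], [10, 30, 0, 0, 0, 0, 22], [12, 36, 0, 0, 0, 0, 22], [14.5, 42, 0, 0, 0, 0, 22], [17, 48, 0, 0, 0, 0, 22], [19, 54.5, 0, 0, 0, 0, 22], [21, 60.5, 0, 0, 0, 0, 22], [23.5, 67, 0, 0, 0, 0.004, 22], [25.5, 73, 0, 0, 0, 0.009, 22]]]'

```text
clock: 11.65
tcp_pos: [0.646, -0.0623, 0.0133]
tcp_rot: [[0.194, 0.178, 0.965], [0.705, 0.658, -0.263], [-0.682, 0.731, 0.002]]
force: [-0.3, -1.3, 0.8]
finger_gap: 0.252
```

```bash
python3 chk.py .654 -.037 pics/w6.png 2>/dev/null; python3 - <<'E'
from h import *
s=arm.sense()
for n in ["side","top"]:
    c=arm.camera(n); cv2.imwrite(f"pics/{n}6.png",c["frame"][:,:,::-1])
E
```

```text
11.65 [646.  -62.3  13.3] [-26.1  51.5  94.4  55.4  60.8 -51. ] [-0.3 -1.3  0.8]
0.006 [653.3 -38.3] res 1.48 2005 | ahead 25.1 side 0.6 | rack x -36.9 y -167.8 hd 15.4
0.04 [653.7 -37. ] res 0.25 31161 | ahead 26.5 side 0.7 | rack x -36.4 y -166.6 hd 15.4
mark (0, array([nan, nan], dtype=float32), ((0.0, 0.0), 0.0))
```

View pics/w6.png

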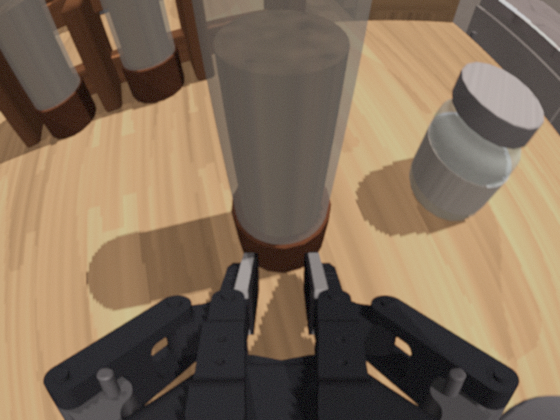

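View pics/side6.png

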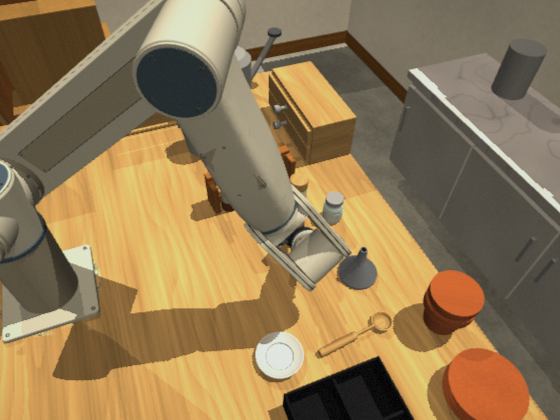

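```bash
cat >> plan.py <<'E'
    # jar clearance
    s=s0; c=arm.camera("wrist"); W,pl,o=wcloud(c,s)
    m=(np.hypot(W[...,0]-.768,W[...,1]+.034)<.05)&(W[...,2]>.01)&(W[...,2]<.08)
    J=np.array([767.5,-34.4])
    if m.sum()>100: f=fitc(W[m],.028,o); print("jar",f); 
    for k in range(1,int(n)+1):
        r=pt(k*step); hd=toolh(r[1]); w=M+r[0]*X+r[1]*Y; hr=np.radians(hd)
        tcp=np.append(w-D*np.array([np.sin(hr),np.cos(hr)]),13); R=target_rot(hd,47)
        pts=[tcp+R@np.array([x,y,z]) for x,y,z in [(-105,2,60),(-105,22,60),(-100,0,66),(-90,-11,65),(-75,-12,56),(-60,-12,49),(-110,-42,42),(-150,-42,42)]]
        print(k,"clear",round(min(np.linalg.norm(q[:2]-J)-29 for q in pts if q[2]<92),1),end="; ")
    print()
E
python3 plan.py 653.7 -37 26.5 6 12
```

```text
rack [ -36.4 -166.6] len 173.6 h' 24.8
1 rack [ -34. -161.] hd 15.1 -> [2.8 5.3] -0.3 [0.    0.002 0.003]
2 rack [ -31. -156.] hd 14.8 -> [ 4.7 11. ] -0.3 [0.    0.002 0.008]
3 rack [ -29. -150.] hd 14.5 -> [ 6.7 16.6] -0.3 [0.    0.002 0.013]
4 rack [ -26. -145.] hd 14.2 -> [ 8.6 22.3] -0.3 [0.    0.002 0.018]
5 rack [ -24. -139.] hd 14.0 -> [10.6 28. ] -0.3 [0.    0.002 0.022]
6 rack [ -21. -134.] hd 13.7 -> [12.6 33.7] -0.3 [0.    0.002 0.027]
7 rack [ -19. -128.] hd 13.4 -> [14.5 39.4] -0.3 [0.    0.002 0.032]
8 rack [ -16. -123.] hd 13.2 -> [16.5 45.1] -0.3 [0.    0.002 0.037]
9 rack [ -14. -118.] hd 12.9 -> [18.4 50.7] -0.3 [0.    0.002 0.041]
10 rack [ -11. -112.] hd 12.6 -> [20.3 56.5] -0.3 [0.    0.002 0.046]
11 rack [  -9. -107.] hd 12.3 -> [21.9 62.2] -0.3 [0.    0.002 0.051]
12 rack [  -7. -101.] hd 12.0 -> [23.2 68.1] -0.3 [0.    0.002 0.056]
jar (array([769.50527271, -33.72947825]), np.float64(1.5567520874899197), 8953)
1 clear 91.6; 2 clear 85.9; 3 clear 80.2; 4 clear 74.7; 5 clear 69.2; 6 clear 63.8; 7 clear 58.5; 8 clear 53.4; 9 clear 48.4; 10 clear 43.7; 11 clear 39.5; 12 clear 35.7;
```

>>> play_rows --increments '[[[2.5, 5.5, 0, 0, 0, 0.003, 22], [4.5, 11, 0, 0, 0, 0.008, 22], [6.5, 16.5, 0, 0, 0, 0.013, 22], [8.5, 22, 0, 0, 0, 0.018, 22], [10.5, 28, 0, 0, 0, 0.022, 22], [12.5, 33.5, 0, 0, 0, 0.027, 22], [14.5, 39.5, 0, 0, 0, 0.032, 22], [16.5, 45, 0, 0, 0, 0.037, 22], [18.5, 50.5, 0, 0, 0, 0.041, 22], [20, 56.5, 0, 0, 0, 0.046, 22], [21.5, 62, 0, 0, 0, 0.051, 22], [23, 68, 0, 0, 0, 0.056, 22]]]'

```text
clock: 13.35
tcp_pos: [0.669, 0.0056, 0.0133]
tcp_rot: [[0.154, 0.141, 0.978], [0.715, 0.667, -0.209], [-0.682, 0.731, 0.002]]
force: [-0.3, -0.1, -0.9]
finger_gap: 0.258
```

```bash
python3 chk.py .677 .031 pics/w7.png 2>/dev/null |tee o; T=$(grep '^0.04' o | sed 's/.*\[ *\([0-9.-]*\) *\([0-9.-]*\)\].*/\1 \2/'); echo $T; python3 plan.py $T 26.5 5 12
```

```text
13.35 [669.    5.6  13.3] [-19.7  51.8  93.2  57.1  59.7 -49. ] [-0.3 -0.1 -0.9]
0.006 [674.9  30.1] res 1.48 2008 | ahead 25.3 side 0.6 | rack x -7.1 y -102.6 hd 12.2
0.04 [675.3  31.6] res 0.25 31011 | ahead 26.7 side 0.7 | rack x -6.6 y -101.2 hd 12.2
mark (0, array([nan, nan], dtype=float32), ((0.0, 0.0), 0.0))
675.3 31.6Traceback (most recent call last):
  File "plan.py", line 21, in <module>
    pt,L,h=path(S) if S[1]<-60 else ((lambda s:np.array([S[0]*max(0,1-s/40),S[1]+s])),-S[1],0)
           ~~~~^^^
  File "plan.py", line 9, in path
    h=brentq(g,0,1.0); A=np.array([-R*(1-np.cos(h)),yend-R*np.sin(h)])
    r = _zeros._brentq(f, a, b, xtol, rtol, maxiter, args, full_output, disp)
ValueError: f(a) and f(b) must have different signs
```

View pics/w7.png

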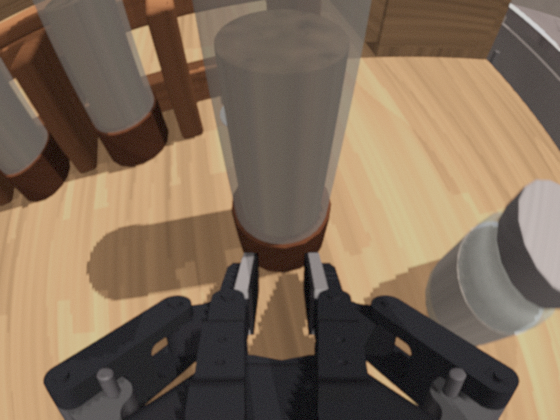

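```bash
sed -i 's/if S\[1\]<-60/if S[1]<-110/' plan.py; python3 plan.py 675.3 31.6 26.6 5 12; python3 - <<'E'
from h import *
from plan import M,X,Y
s=arm.sense(); c=arm.camera("wrist"); W,pl,o=wcloud(c,s)
e=W[...,:2]*1000-M; rx=e@X; ry=e@Y; z=W[...,2]*1000
for x0,x1 in [(-62,-20),(20,62)]:
    m=(rx>x0)&(rx<x1)&(ry>-25)&(ry<12)&(z>15)&(z<85); print(m.sum())
    if m.sum()>20:
        print("x pct",np.percentile(rx[m],[1,5,25,50,75,95,99]).round(1)); fr=m&(abs(ry+14)<4); print("front y",np.percentile(ry[m],[1,5,25,50]).round(1),fr.sum(),"front face x",np.percentile(rx[fr],[2,98]).round(1) if fr.sum() else 0)
E
```

```text
rack [  -6.6 -101.2] len 101.2 h' 0
1 rack [ -6. -96.] hd 11.8 -> [1.  4.3] -0.4 [-0.     0.002  0.004]
2 rack [ -5. -91.] hd 11.6 -> [1.3 9.4] -0.4 [-0.     0.002  0.008]
3 rack [ -4. -86.] hd 11.3 -> [ 1.6 14.4] -0.4 [-0.     0.002  0.013]
4 rack [ -3. -81.] hd 11.1 -> [ 1.9 19.5] -0.4 [-0.     0.002  0.017]
5 rack [ -2. -76.] hd 10.8 -> [ 2.3 24.5] -0.4 [-0.     0.002  0.021]
6 rack [ -2. -71.] hd 10.6 -> [ 2.6 29.5] -0.4 [-0.     0.002  0.026]
7 rack [ -1. -66.] hd 10.3 -> [ 2.9 34.6] -0.4 [-0.     0.002  0.03 ]
8 rack [ -0. -61.] hd 10.1 -> [ 3.2 39.6] -0.4 [-0.     0.002  0.034]
9 rack [ -0. -56.] hd 10.0 -> [ 2.6 44.6] -0.4 [-0.     0.002  0.035]
10 rack [ -0. -51.] hd 10.0 -> [ 2.  49.5] -0.4 [-0.     0.002  0.035]
11 rack [ -0. -46.] hd 10.0 -> [ 1.4 54.5] -0.4 [-0.     0.002  0.035]
12 rack [ -0. -41.] hd 10.0 -> [ 0.8 59.5] -0.4 [-0.     0.002  0.035]
jar (array([770.03319956, -34.20791249]), np.float64(1.700128560935106), 10449)
1 clear 33.2; 2 clear 29.6; 3 clear 26.0; 4 clear 22.8; 5 clear 19.9; 6 clear 17.4; 7 clear 15.5; 8 clear 14.1; 9 clear 14.5; 10 clear 15.6; 11 clear 17.2; 12 clear 19.3; 
3243
x pct [-61.8 -61.2 -48.1 -42.8 -37.7 -33.6 -32.8]
front y [-14.4 -14.  -13.3 -12.6] 2540 front face x [-60.9 -33. ]
0
```

The divider's front face measures y = -14 and its inner face x = -33, both as the rack model says, so the mark estimate holds. Jar clearance stays at or above 14 mm.

>>> play_rows --increments '[[[1, 4.5, 0, 0, 0, 0.004, 22], [1.3, 9.5, 0, 0, 0, 0.008, 22], [1.6, 14.5, 0, 0, 0, 0.013, 22], [2, 19.5, 0, 0, 0, 0.017, 22], [2.3, 24.5, 0, 0, 0, 0.021, 22], [2.6, 29.5, 0, 0, 0, 0.026, 22], [3, 34.5, 0, 0, 0, 0.03, 22], [3.2, 39.5, 0, 0, 0, 0.034, 22], [2.6, 44.5, 0, 0, 0, 0.035, 22], [2, 49.5, 0, 0, 0, 0.035, 22], [1.4, 54.5, 0, 0, 0, 0.035, 22], [0.8, 59.5, 0, 0, 0, 0.035, 22]]]'

```text
clock: 15.0
tcp_pos: [0.6696, 0.0651, 0.0133]
tcp_rot: [[0.129, 0.118, 0.985], [0.72, 0.672, -0.175], [-0.682, 0.731, 0.002]]
force: [0.3, -0.7, 0.6]
finger_gap: 0.259
```

```bash
python3 chk.py .674 .091 pics/w8.png 2>/dev/null |tee o; T=$(grep '^0.04' o | sed 's/.*\[ *\([0-9.-]*\) *\([0-9.-]*\)\].*/\1 \2/'); echo $T; python3 plan.py $T 26.6 4 10
```

```text
15.0 [669.6  65.1  13.3] [-14.6  51.5  94.4  59.5  57.8 -48.7] [ 0.3 -0.7  0.6]
0.006 [674.1  89.9] res 1.72 2083 | ahead 25.2 side -0.1 | rack x -0.7 y -43.1 hd 10.2
0.04 [675.2  91. ] res 0.27 31657 | ahead 26.5 side 0.8 | rack x 0.5 y -42.2 hd 10.2
mark (0, array([nan, nan], dtype=float32), ((0.0, 0.0), 0.0))
0.04 [675.2 91. ] res 0.27 31657 | ahead 26.5 side 0.8 | rack x 0.5 y -42.2 hd 10.2Traceback (most recent call last):
  File "plan.py", line 19, in <module>
    tx,ty,D,step,n=map(float,sys.argv[1:6])
    ^^^^^^^^^^^^^^
ValueError: could not convert string to float: '[675.2'
```

View pics/w8.png

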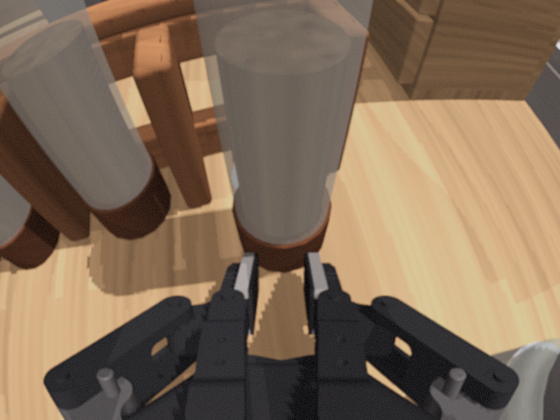

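```bash
python3 plan.py 675.2 91 26.5 4 11
```

```text
rack [  0.6 -42.2] len 42.2 h' 0
1 rack [  1. -38.] hd 10.0 -> [0.7 3.2] -0.3 [-0.     0.002  0.001]
2 rack [  0. -34.] hd 9.8 -> [0.2 7.1] -0.3 [-0.     0.002  0.005]
3 rack [  0. -30.] hd 8.8 -> [ 0.2 11. ] -0.3 [-0.     0.002  0.023]
4 rack [  0. -26.] hd 7.7 -> [ 0.1 14.9] -0.3 [-0.     0.002  0.041]
5 rack [  0. -22.] hd 6.7 -> [ 0.  18.8] -0.3 [-0.     0.002  0.059]
6 rack [  0. -18.] hd 5.6 -> [-0.  22.7] -0.3 [-0.     0.002  0.077]
7 rack [  0. -14.] hd 4.6 -> [-0.1 26.7] -0.3 [-0.     0.002  0.095]
8 rack [  0. -10.] hd 3.6 -> [-0.2 30.6] -0.3 [-0.     0.002  0.113]
9 rack [ 0. -6.] hd 3.0 -> [-0.5 34.5] -0.3 [-0.     0.002  0.123]
10 rack [ 0. -2.] hd 3.0 -> [-1.  38.5] -0.3 [-0.     0.002  0.123]
11 rack [0. 2.] hd 3.0 -> [-1.5 42.5] -0.3 [-0.     0.002  0.123]
jar (array([771.54759723, -35.17806657]), np.float64(1.3446952524214968), 3763)
1 clear 20.3; 2 clear 22.2; 3 clear 23.5; 4 clear 25.2; 5 clear 27.3; 6 clear 29.9; 7 clear 32.8; 8 clear 36.1; 9 clear 35.1; 10 clear 35.4; 11 clear 35.9;
```

Next I'll push to about y = -5, then measure again before the last few millimetres.

>>> play_rows --increments '[[[0.5, 3.5, 0, 0, 0, 0.001, 22], [0.2, 7, 0, 0, 0, 0.005, 22], [0.2, 11, 0, 0, 0, 0.023, 22], [0, 15, 0, 0, 0, 0.041, 22], [0, 19, 0, 0, 0, 0.059, 22], [0, 23, 0, 0, 0, 0.077, 22], [0, 26.5, 0, 0, 0, 0.095, 22], [-0.2, 30.5, 0, 0, 0, 0.113, 22], [-0.5, 34.5, 0, 0, 0, 0.123, 22], [-0.6, 36, 0, 0, 0, 0.123, 22]]]'

```text
clock: 16.35
tcp_pos: [0.669, 0.1011, 0.0133]
tcp_rot: [[0.04, 0.034, 0.999], [0.73, 0.681, -0.052], [-0.682, 0.732, 0.002]]
force: [-0.7, -1.9, 0.6]
finger_gap: 0.253
```

```bash
python3 chk.py .671 .126 pics/w9.png 2>/dev/null; python3 - <<'E'
from h import *
c=arm.camera("side"); cv2.imwrite("pics/side9.png",c["frame"][:,:,::-1])
E
```

```text
16.35 [669.  101.1  13.3] [-11.3  52.3  91.7  56.2  60.6 -48.3] [-0.7 -1.9  0.6]
0.006 [670.3 126.7] res 10.01 4052 | ahead 25.6 side -0.1 | rack x 0.1 y -6.2 hd 3.1
0.04 [671.  127.5] res 0.49 46510 | ahead 26.5 side 0.6 | rack x 0.9 y -5.5 hd 3.1
mark (15, array([660.9809 , 115.34629], dtype=float32), ((669.5487060546875, 113.25332641601562), 20.9614200592041))
```

View pics/w9.png

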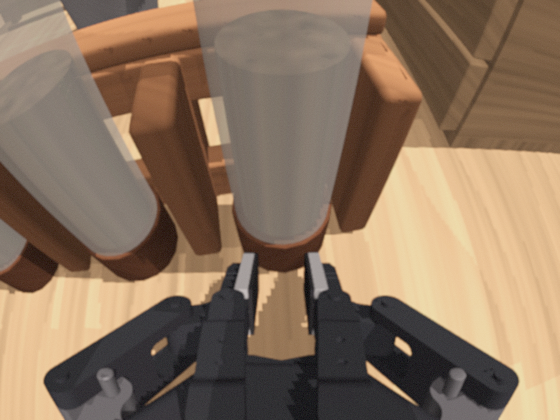

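The tube is in mid-bay at x +0.9, y -5.5 mm. I'll push the last 4 mm slowly.

>>> play_rows --increments '[[[-0.1, 1, 0, 0, 0, 0, 22], [-0.2, 2, 0, 0, 0, 0, 22], [-0.4, 3, 0, 0, 0, 0, 22], [-0.5, 4, 0, 0, 0, 0, 22], [-0.5, 4, 0, 0, 0, 0, 22]]]'

```text
clock: 17.08
tcp_pos: [0.6685, 0.1048, 0.0133]
tcp_rot: [[0.04, 0.035, 0.999], [0.73, 0.681, -0.053], [-0.682, 0.731, 0.002]]
force: [0.9, -1.0, -0.1]
finger_gap: 0.258
```

```bash
python3 chk.py .670 .131 pics/w10.png 2>/dev/null
```

```text
17.075 [668.5 104.8  13.3] [-11.   52.3  91.9  56.5  60.4 -48.3] [ 0.9 -1.  -0.1]
0.006 [669.4 130.4] res 10.23 4217 | ahead 25.6 side -0.5 | rack x -0.4 y -2.4 hd 3.1
0.04 [670.3 131.2] res 0.59 48299 | ahead 26.5 side 0.3 | rack x 0.6 y -1.6 hd 3.1
mark (17, array([663.76794, 118.18583], dtype=float32), ((669.8370361328125, 114.25628662109375), 21.770000457763672))
```

>>> play_rows --increments '[[[0, 0.5, 0, 0, 0, 0, 22], [-0.1, 1, 0, 0, 0, 0, 22], [-0.1, 1, 0, 0, 0, 0, 22]]]'

```text
clock: 17.5
tcp_pos: [0.6685, 0.1057, 0.0133]
tcp_rot: [[0.04, 0.035, 0.999], [0.73, 0.681, -0.053], [-0.682, 0.731, 0.002]]
force: [-0.1, -0.6, 0.1]
finger_gap: 0.253
```

>>> play_rows --increments '[[[0, -3, 0, 0, 0, 0, 22], [0, -10, 0, 0, 0, 0, 22], [-1, -20, 0, 0, 0, 0, 22], [-2, -32, 0, 0, 0, 0, 22], [-3, -45, 0, 0, 0, 0, 22], [-3, -45, 0, 0, 0, 0, 22]]]'

```text
clock: 18.25
tcp_pos: [0.6658, 0.0592, 0.0133]
tcp_rot: [[0.042, 0.036, 0.999], [0.73, 0.681, -0.055], [-0.682, 0.731, 0.002]]
force: [0.0, -0.6, 0.9]
finger_gap: 0.257
```

```bash
python3 chk.py .670 .132 pics/w11.png 2>/dev/null; python3 - <<'E'
from h import *
c=arm.camera("side"); cv2.imwrite("pics/side11.png",c["frame"][:,:,::-1])
E
```

```text
18.25 [665.8  59.2  13.3] [-14.8  52.6  91.   53.9  62.5 -49.2] [ 0.  -0.6  0.9]
0.006 [670.6 132.7] res 8.66 3982 | ahead 73.6 side 0.6 | rack x 1.1 y -0.3 hd 3.3
0.04 [670.9 132.1] res 0.74 24566 | ahead 73.1 side 1.0 | rack x 1.3 y -0.9 hd 3.3
mark (0, array([nan, nan], dtype=float32), ((0.0, 0.0), 0.0))
```

View pics/w11.png

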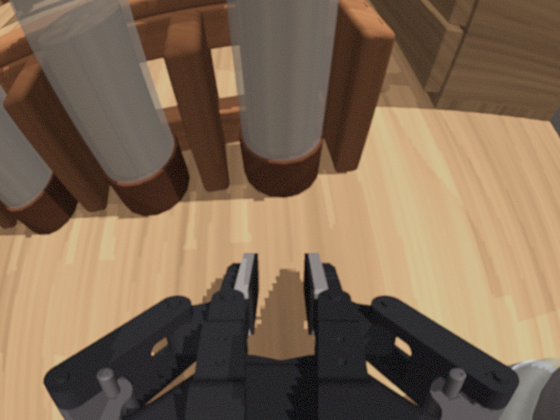

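>>> play_rows --increments '[[[-5, 0, 20, 0, 0, 0, 22], [-10, -5, 60, 0, 0, 0, 22], [-10, -10, 110, 0, 0, 0, 22], [-10, -20, 160, 0, 0, 0, 22], [-20, -40, 210, 0, 0, 0, 22], [-30, -70, 250, 0, 0, 0, 22], [-40, -100, 270, 0, 0, 0, 22], [-50, -130, 270, 0, 0, 0, 22], [-50, -130, 270, 0, 0, 0, 22]]]'

```text
clock: 19.48
tcp_pos: [0.6149, -0.0705, 0.2848]
tcp_rot: [[0.042, 0.035, 0.998], [0.73, 0.682, -0.055], [-0.683, 0.731, 0.003]]
force: [-0.2, 0.2, -0.4]
finger_gap: 0.261
```

```bash
python3 chk.py .670 .132 pics/w12.png 2>/dev/null; python3 - <<'E'
from h import *
s=arm.sense(); c=arm.camera("wrist")
for nm,x,y in [("ra",.506,.113),("rb",.588,.124)]: print(nm,[(q[0],q[1].round(1)) for q in wtube(c,s,x,y)])
for n in ["side","top"]:
    c=arm.camera(n); cv2.imwrite(f"pics/{n}12.png",c["frame"][:,:,::-1]); W=cloud(c)
    for t in ["saucer","funnel","spoon","pail","seed_jar","pot"]:
        for r in arm.silhouettes(n,t)[:1]: print(n,t,np.round(r["rect"]))
print(arm.sense()["clock"])
E
```

```text
19.475 [614.9 -70.5 284.8] [-26.7  30.5  89.2  42.3  85.1 -37.1] [-0.2  0.2 -0.4]
0.006 [670.8 132.8] res 1.32 474 | ahead 206.3 side 44.0 | rack x 1.3 y -0.1 hd 3.3
0.04 [670.4 132.5] res 0.74 3140 | ahead 205.9 side 43.6 | rack x 0.8 y -0.4 hd 3.3
0.175 [670.8 132.3] res 0.36 523 | ahead 205.7 side 44.0 | rack x 1.2 y -0.7 hd 3.3
mark (0, array([nan, nan], dtype=float32), ((0.0, 0.0), 0.0))
ra [(0.006, array([505.7, 112.6])), (0.04, array([506.6, 112.8])), (0.175, array([506.9, 112.8]))]
rb [(0.006, array([587.8, 124.7])), (0.04, array([588. , 124.2])), (0.175, array([588.4, 123.9]))]
side saucer [256. 332. 302. 378.]
side funnel [341. 245. 374. 290.]
side spoon [319. 310. 394. 355.]
side pail [174. 118. 219. 156.]
side seed_jar [321. 201. 341. 224.]
top saucer [409. 247. 419. 276.]
top funnel [185. 150. 232. 272.]
top spoon [192. 144. 229. 190.]
top pail [ 49. 214. 121. 276.]
top seed_jar [275. 120. 299. 153.]
20.275
```

View pics/w12.png

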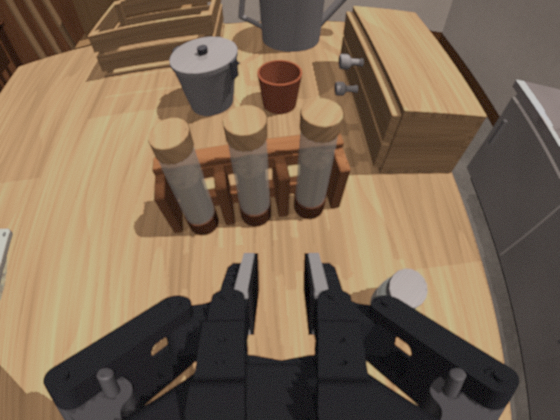

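View pics/side12.png

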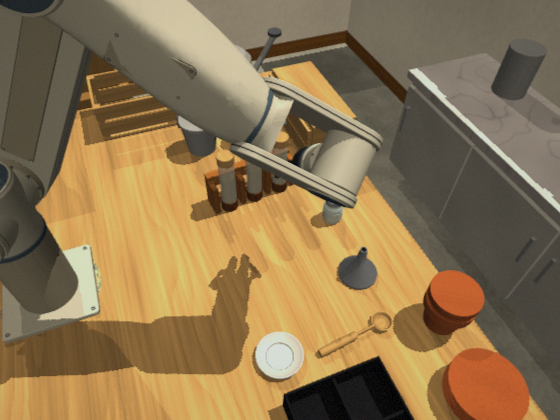

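The wrist picture shows all three tubes standing in the rack, with the moved one at (315,160) upright in the right bay. The fit puts it at x ≈ +1, y ≈ -0.5 mm, and everything else is where it started, so I'm handing in.

```bash
python3 -c "
from workcell import arm
print(arm.hand_in())"
```

```text
the job is handed in; nothing more can be done
None
```

I slid the stray tube upright along the shelf into the empty bay with two tilted, part-open fingertips low on its foot. I then drew the fingers clear and handed the job in at about 20 s of the 58 s allowed.

- **Tube position:** The last wrist-camera fits put it about +1 mm from mid-bay and 0.1 to 0.7 mm short of touching the back rail. That is well inside the ±12 mm and ±8 mm limits.
- **Upright:** Its foot, body and stopper fits agree within about 0.5 mm, so it stands straight.
- **Forces:** The readings taken after each move never showed more than about 3 N on the tool. I saw no rise when the tube came up to the rail, so I can't say for sure that it touches it.
- **Racked tubes:** Both are unchanged within about 1 mm.
- **Other things:** The saucer, funnel, spoon, pail and jar look unmoved in the side picture where the arm doesn't hide them. The pot was not re-measured, but it looks in place in the last wrist picture.

**Disagreements:**
- The top camera read x positions about 3–4 mm lower than the side and wrist cameras. I worked from the wrist camera, whose measured divider position matched the rack's given dimensions.
- In the last top-camera check, the network's funnel and spoon detections landed on the rack, and the saucer was partly hidden. I ignored those three.

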